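# Sort a drying tray of washed finds and box the bone with a scoop

## Robot

A 6-joint arm with a two-finger parallel gripper is mounted at the origin on a cart in front of the work surface, level with it; the furniture and walls round the work are solid. World frame = base frame: x ahead of the robot, y to its left, z up, the work surface at z = 0. Lengths are in mm, angles in degrees, forces in N, time in s.
With the tool pointing down it reaches from about 300 to 850 mm from the base axis. Payload 4.2 kg.
Tool frame: the origin (TCP) lies on the centre line of the jaws, within the pads' length; the fingertips stand 14 mm ahead of it and the grasp point (between the pads) lies 5 mm behind it (env.finger_overhang is the z of the fingertips in the tool frame, in mm); z points along the fingers, y is the line along which they close (so a half turn about z gives the same grasp; the last joint's range is limited). The gripper opens to 91 mm and grips with 3 to 60 N. Pads are 32 mm wide; open, the fingers measure 118 mm over their backs; the gripper's body (76 mm by 178 mm) begins 60 mm behind the grasp point.
Start: joints at [-68.239, 18.312, 89.639, -0, 72.044, -1.146], TCP at [223.814, -529.669, 227.976] pointing down, gripper open.
Joint ranges: [-177.97, 177.97], [-48.28, 115.42], [12.27, 149.76], [-77.06, 257.06], [2.81, 150.46], [-146.56, 146.56]. Speed limits (degrees/s): [147.25, 147.25, 180, 180, 180, 180].

## Interface

Orientations are given as [roll, pitch, yaw] about the fixed x, y, z axes, in that order (R = Rz(yaw) Ry(pitch) Rx(roll)).
In Python, from workcell import sensors, viewer, env gives the robot as it stands. The module is installed in compiled form; this text tells all that it offers.
- The arm moves only by the tool step_arm, never from a script. Its argument "plan" is one flat list of numbers, 6 for each row, row after row: the shift along the tool's x, y, z in cm, then the turn, a rotation vector about the tool's x, y, z in rad. In form: [x, y, z, wx, wy, wz, x, y, z, wx, wy, wz, ...]. A call has 1 to 5 rows; each row shifts and turns the commanded pose from where the row before left it, along the tool's axes as they then stand; what a row does not reach is not made up. A row lasts 1/12 s, in which the tool goes at most 41.7 mm and 7.16 degrees, less where a joint would pass 70% of its speed; a pose out of reach is approached as far as the arm can. A call is refused whole if a number of a shift passes 4.17 or a number of a turn 0.125, either way. A call with a gripper value outside its range is refused whole. "hand" is the finger opening in cm, from 0 to 9.12, set as the call begins (left out, the last holds). The fingers move at their own pace and stop on an object; "newtons" is the grip in N (left out, the last holds). Time passes only in rows, so rows that do not move let the fingers close. It gives the time, the measured TCP pose, the force, the opening and the grip force at its end, in the units of the state.
- sensors.state(): the state, without advancing time (a new reading comes with each control period).
- viewer.grab_frame(name): name is "scene" or "top" or "wrist"; returns a dict with "img" (384x512x3 uint8, red, green, blue), "fx", "fy", "cx", "cy" (pixels), "position" and "attitude" of the camera in the world. Camera axes: x right, y down, z forward; pixel columns grow to the right and rows downward; lengths in mm; the calibration is good to about 2 mm. The wrist camera is an equidistant fisheye: a pixel r from the principal point sees the ray r / f radians off the axis. A picture is of the moment at which its call begins. There is no depth.
- env.job_done(): hands the job in; it is judged then, once.
Trained networks look in a picture, given as the dict that the camera call returned (one of the last four; its "shot" number tells which), for a name from the list of things; names that differ only in an ending like _2 or _b are one class to them, and where a whole thing is asked for, a point or a joint stands for the part that bears it (a point fixed in the world has none). Each returns a list of dicts, best first, with "score" (0 to 1); they miss things now and then, are a little off and sometimes report something else, mostly with a low value. They report only what shows in the picture. A call takes as long as a camera call.
- viewer.boxes_of(name, picture): "location" ([column, row] in pixels, amid what is visible of it).
- viewer.pinpoint(name, picture): "location" ([column, row] in pixels: a listed point, or the origin of a listed thing).
The state is a dict: "time_s": time; "qpos": joint angles; "qvel": joint speeds; "effort": joint torques, N m; "ee_pos": TCP position; "ee_rot": TCP orientation; "force": force on the tool from outside, world axes, zero at the start; "torque": the same for the moment, N m; "gripper_width": finger opening in mm; "gripper_force": force on a finger pad.
Only numpy, scipy, OpenCV 4.12 (cv2) and the standard library are available. Lean on these libraries where they do the work, as an engineer would, in place of code of your own. Each camera call takes 0.05 s, during which the arm holds its last target. There are 200 camera calls.

## Task

The washed finds in the black drying tray are dry: put the red pottery sherds in the red tub, and transfer all the pale bone pieces with the hand scoop into the wooden specimen box, then slide its lid fully home again. The bone is fragile, so never grip it or press on it with the fingers. When the tray is empty, leave the scoop lying flat in it, and do not disturb the other things on the table.

Things in the scene. Friction and masses are not known exactly. Their poses are not given: they have to be found in the camera images.
- tray: Black open drying tray fixed to the table, 278 (its x) x 218 (its y) x 56 mm high, walls 4 mm, floor 13 mm thick, so inside it is 270 x 210 mm and 43 mm deep. Origin: centre of its underside. The scoop starts at its -x end (nearest the robot), the finds lie in the rest.
- scoop: Grey sheet-steel hand scoop, about 0.18 kg, loose. Flat pan 95 (x) x 130 (y) mm, open mouth at +x: the floor is 2.5 mm thick and its last 22 mm taper to a thin lip at x = +47.5 mm; side walls 42 mm high at the back falling to 4 mm at the mouth, back wall at x = -47.5 mm, 44 mm high. Above the pan's middle a yellow grip bar runs fore and aft. Origin: centre of the pan's underside, z up.
- scoop_grip (a point): Grip point on the scoop's bar, 58 mm above the pan's underside, over its centre. The bar is 16 mm wide (y), 30 mm high (42 to 72 mm above the underside) and runs from x = -47 to +27 mm; pinch it across y from above.
- box: Wooden specimen box fixed to the table, 122 (its x) x 182 (its y) mm, walls 68 mm high (the -y end wall only 54 mm, the lid slides out over it), walls 6 mm, floor 8 mm thick. Origin: centre of its underside.
- box_lid (a joint): Plywood lid that slides in grooves of the specimen box along the box's -y direction: 0 = fully home (shut), 0.15 m = fully open. Stays where it is left; about 1 N of friction. Its underside is 57 mm above the table. May start up to 20 mm open.
- lid_grip (a point): Grip point on the lid's dark wooden pull block, 78 mm above the table. The block is 50 (box x) x 16 (box y) x 28 mm, top 89.5 mm above the table, bottom on the lid at 62 mm; pinch it across its 16 mm, along the box's y, with the fingertips above the box's rim (68 mm). With the lid home it is at box y = +60 mm.
- tub: Red open plastic tub, loose, 110 (x) x 140 (y) x 50 mm high, walls 4 mm, floor 10 mm thick. Origin: centre of its underside.
- sherd_a: Broken piece of red-brown fired pottery, flat, 44 x 33 x 10 mm. Origin: centre of its underside; x along the 44 mm, z up as found. May be gripped with the fingers, in any direction from above. May be absent.
- sherd_b: Broken piece of red-brown fired pottery, flat, 36 x 34 x 9 mm. Origin: centre of its underside; x along the 36 mm, z up as found. May be gripped with the fingers, in any direction from above. May be absent.
- sherd_c: Broken piece of red-brown fired pottery, flat, 36 x 34 x 9 mm. Origin: centre of its underside; x along the 36 mm, z up as found. May be gripped with the fingers, in any direction from above. May be absent.
- bone_a: Pale, off-white piece of animal bone, fragile, 30 x 34 x 14 mm. Origin: centre of its underside as found (it may come to lie another way up). To be moved with the scoop only, never with the fingers. May be absent.
- bone_b: Pale, off-white piece of animal bone, fragile, 29 x 40 x 13 mm. Origin: centre of its underside as found (it may come to lie another way up). To be moved with the scoop only, never with the fingers. May be absent.
- bone_c: Pale, off-white piece of animal bone, fragile, 28 x 32 x 10 mm. Origin: centre of its underside as found (it may come to lie another way up). To be moved with the scoop only, never with the fingers. May be absent.
- bone_d: Pale, off-white piece of animal bone, fragile, 29 x 40 x 13 mm. Origin: centre of its underside as found (it may come to lie another way up). To be moved with the scoop only, never with the fingers. May be absent.
- bone_e: Pale, off-white piece of animal bone, fragile, 30 x 34 x 14 mm. Origin: centre of its underside as found (it may come to lie another way up). To be moved with the scoop only, never with the fingers. May be absent.
- tape_roll: Roll of blue masking tape lying flat, 83 mm across, 24 mm high; bystander, origin at the centre of its underside.
- canister: Black sample canister with grey lid, 34 mm across, 51 mm high; bystander, origin at the centre of its underside.
- marker_pen: Marker pen, 136 mm long, 17 mm thick; bystander, origin at the middle of its underside.

How it is judged:
By the outcome, as a careful person would: the job done as asked, in the order asked, and still so for the second after the job is handed in, with the robot touching nothing.
Of sherd_a, sherd_b, sherd_c only 2 to 3 are there at a start; the rules pass over those that are not, and their reading is None.
Of bone_a, bone_b, bone_c, bone_d, bone_e only 3 to 5 are there at a start; the rules pass over those that are not, and their reading is None.
At some moment in a run one of tub, scoop may be knocked a few centimetres aside while the robot is not near it.
It also fails if it takes over 210 s, if anything falls off the work surface, if the arm or the gripper's body presses on something with over 40 N, if the wrist force passes 120 N, or if a joint passes its speed limit or range.

## Working session

There is one attempt and no reset: what is moved stays moved. The work goes in short steps, Python scripts to look and compute and a tool call to move; the robot and the scene stay as the last step left them, time stands still between calls to the robot, and variables do not carry over. Pictures are saved under pics/ and viewed, at most 14 in all, crops included, and the job is handed in when it is done.

Besides the shell and the picture viewer there is one more tool, called as name(argument=value, ...) on one line, values as JSON. step_arm: Moves the arm, as the interface text tells. Its arguments: {"type":"object","properties":{"plan":{"type":"array","items":{"type":"number"}},"hand":{"type":"number"},"newtons":{"type":"number"}},"required":["plan"]}

```bash
mkdir -p pics; ls; cat > h.py <<'E'
import numpy as np, cv2
from scipy.spatial.transform import Rotation as R
from workcell import sensors, viewer, env
def cam(p):
    a=np.array(p["attitude"],float)
    M=a if a.shape==(3,3) else R.from_euler('xyz',a,degrees=True).as_matrix()
    return M,np.array(p["position"],float)
def ray(p,px,fish=False):
    u=(px[0]-p["cx"])/p["fx"]; v=(px[1]-p["cy"])/p["fy"]
    if fish:
        r=np.hypot(u,v); s=np.sinc(r/np.pi); d=np.array([u*s,v*s,np.cos(r)])
    else: d=np.array([u,v,1.])
    M,c=cam(p); return c,M@d
def at(p,px,z,fish=False):
    c,d=ray(p,px,fish); return c+d*(z-c[2])/d[2]
def proj(p,X,fish=False):
    M,c=cam(p); q=M.T@(np.array(X,float)-c)
    if fish:
        t=np.arctan2(np.hypot(q[0],q[1]),q[2]); n=np.hypot(q[0],q[1])+1e-9
        return np.array([p["cx"]+p["fx"]*t*q[0]/n,p["cy"]+p["fy"]*t*q[1]/n])
    return np.array([p["cx"]+p["fx"]*q[0]/q[2],p["cy"]+p["fy"]*q[1]/q[2]])
def save(p,n,crop=None,k=1):
    im=p["img"][:,:,::-1]
    if crop: im=im[crop[1]:crop[3],crop[0]:crop[2]]
    cv2.imwrite("pics/"+n,cv2.resize(im,None,fx=k,fy=k,interpolation=cv2.INTER_CUBIC))
E
python3 - <<'E'
from h import *
s=sensors.state(); print({k:np.round(v,2) for k,v in s.items()}, env.finger_overhang)
t=viewer.grab_frame("top"); c=viewer.grab_frame("scene")
for p in(t,c): print(p["fx"],p["cx"],p["cy"],p["position"],p["attitude"])
save(t,"t0.png",k=1.5); save(c,"s0.png",k=1.5)
Z=dict(tray=0,scoop=13,scoop_grip=71,box=0,lid_grip=78,tub=0,sherd_a=13,sherd_b=13,bone_a=13,bone_b=13,bone_c=13,tape_roll=0,canister=0,marker_pen=0)
for n,z in Z.items():
    print(n,[(round(d["score"],2),np.round(d["location"]),np.round(at(t,d["location"],z)[:2])) for d in viewer.pinpoint(n,t)if d["score"]>.2], '| scene',[(round(d["score"],2),np.round(at(c,d["location"],z)[:2])) for d in viewer.pinpoint(n,c)if d["score"]>.2])
E
```

```text
pics
{'time_s': np.float64(0.0), 'qpos': array([-68.24,  18.35,  89.71,   0.  ,  72.04,  -1.15]), 'qvel': array([-0.04,  0.04,  0.06,  0.03,  0.02, -0.05]), 'effort': array([  0.  , -41.25, -23.2 ,   0.07,   0.05,  -0.  ]), 'ee_pos': array([ 223.61, -529.21,  227.11]), 'ee_rot': array([-179.9 ,   -0.  ,   22.91]), 'force': array([-0.33,  0.2 ,  0.92]), 'torque': array([ 0.05, -0.04, -0.02]), 'gripper_force': np.float64(0.0), 'gripper_width': np.float64(90.99)} 14.0
482.44353554875113 255.18985801164482 192.0568826950986 [ 450.65784798 -157.35581635 1311.37323623] [-1.77727596e+02  9.44552739e-02 -8.86804124e+01]
400.36627367062243 262.90336260728117 187.77829652222147 [-370.3589977  -844.02368088  635.26323121] [-115.77019148    1.28414162  -53.52583798]
tray [(0.78, array([187., 184.]), array([520.,  32.]))] | scene [(0.96, array([519.,  44.]))]
scoop [(0.69, array([185., 216.]), array([434.,  33.]))] | scene [(0.68, array([435.,  36.])), (0.27, array([533., 147.]))]
scoop_grip [(0.73, array([182., 216.]), array([434.,  33.])), (0.55, array([177., 217.]), array([430.,  44.]))] | sce
[... 905 characters left out ...]
rray([211., 145.]), array([627., -32.]))] | scene []
bone_b [(0.59, array([213., 184.]), array([522., -41.])), (0.59, array([157., 140.]), array([638., 115.])), (0.45, array([211., 145.]), array([627., -32.]))] | scene []
bone_c [(0.59, array([213., 184.]), array([522., -41.])), (0.59, array([157., 140.]), array([638., 115.])), (0.45, array([211., 145.]), array([627., -32.]))] | scene []
tape_roll [(0.68, array([372., 138.]), array([ 658., -471.]))] | scene [(0.93, array([ 642., -475.])), (0.7, array([ 405., -465.]))]
canister [(0.51, array([357., 169.]), array([ 571., -430.]))] | scene [(0.49, array([ 590., -430.]))]
marker_pen [(0.62, array([366., 227.]), array([ 414., -458.]))] | scene []
```

View pics/t0.png

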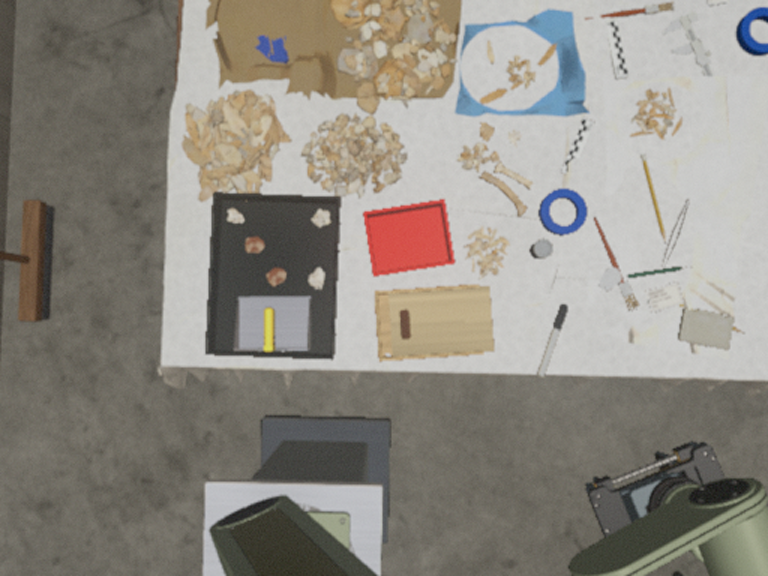

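View pics/s0.png

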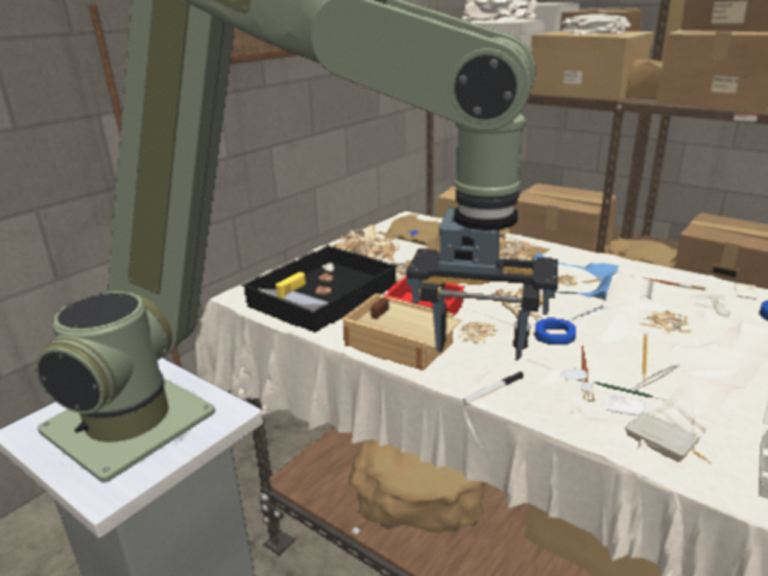

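```bash
cat >> h.py <<'E'
def rect(p,mask,z,name,amin=30,n=1):
    """min-area rects of mask blobs back-projected on plane z: centre, sides, angle of first side"""
    cs,_=cv2.findContours(mask.astype(np.uint8),cv2.RETR_EXTERNAL,cv2.CHAIN_APPROX_NONE)
    for c in sorted([c for c in cs if cv2.contourArea(c)>=amin],key=cv2.contourArea)[::-1][:n]:
        w=np.array([at(p,q[0],z)[:2] for q in c],np.float32); (x,y),(a,b),g=cv2.minAreaRect(w)
        print(name,"c",round(x,1),round(y,1),"sides",round(a,1),round(b,1),"ang",round(g,1))
def hsv(p): return cv2.cvtColor(p["img"],cv2.COLOR_RGB2HSV).astype(int)
E
python3 - <<'E'
from h import *
t=viewer.grab_frame("top"); H=hsv(t); h,s,v=H[...,0],H[...,1],H[...,2]
yy,xx=np.mgrid[:384,:512]
def reg(a,b,c,d): return (xx>=a)&(xx<c)&(yy>=b)&(yy<d)
roi=reg(130,122,234,242)
dark=cv2.morphologyEx((roi&(v<75)).astype(np.uint8),cv2.MORPH_CLOSE,np.ones((9,9)))
rect(t,dark,56,"tray rim")
rect(t,reg(235,125,310,190)&(s>150)&((h<8)|(h>172)),50,"tub")
rect(t,reg(245,185,335,245)&(s>45)&(h<30)&(v>60),68,"box")
rect(t,reg(245,185,335,245)&(v<105)&(h<25),89,"pull",20)
ins=reg(142,132,226,234)
rect(t,ins&(h>20)&(h<35)&(s>120)&(v>120),84,"bar")
rect(t,ins&(s>70)&((h<16)|(h>172))&(v>60),21,"sherd",15,4)
rect(t,reg(142,132,226,196)&(v>140)&(s<70),22,"bone",15,6)
rect(t,reg(142,190,226,234)&(v>95)&(s<70),13,"scoop",60,3)
save(t,"t1.png",(135,120,340,245),3.8)
E
```

```text
tray rim c 519.7 38.1 sides 218.2 278.1 ang 89.1
tub c 591.2 -196.6 sides 112.2 141.4 ang 10.2
box c 444.5 -242.0 sides 119.2 197.2 ang 5.2
bar c 426.4 37.8 sides 71.1 15.2 ang 1.7
sherd c 519.0 38.5 sides 32.2 29.5 ang 1.6
sherd c 575.9 79.1 sides 29.6 32.2 ang 1.3
bone c 516.7 -38.1 sides 28.5 32.2 ang 46.5
bone c 625.7 -41.9 sides 28.6 32.3 ang 46.6
bone c 626.2 112.7 sides 24.3 27.0 ang 1.3
scoop c 435.9 42.6 sides 96.7 136.7 ang 1.3
scoop c 447.9 -70.0 sides 115.6 8.1 ang 1.5
```

View pics/t1.png

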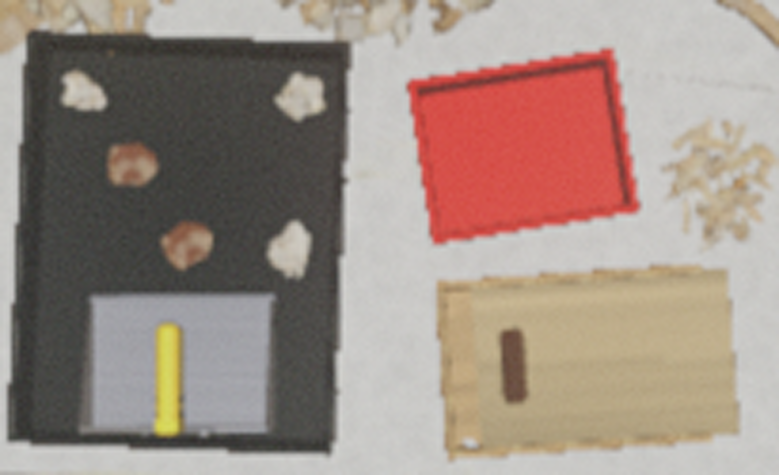

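step_arm(plan=[0,0,0,0,0,0.1,0,0,0,0,0,0.1,0,0,0,0,0,0.1,0,0,0,0,0,0.1], hand=6.0, newtons=15)

```text
time_s: 1.88
ee_pos: [223.8, -529.7, 228.0]
ee_rot: [180.0, -0.0, -0.3]
force: [0.2, 0.0, 0.8]
gripper_width: 67.3
gripper_force: 0.0
```

step_arm(plan=[1.85,-3.55,0,0,0,0,1.85,-3.55,0,0,0,0,1.85,-3.55,0,0,0,0,1.85,-3.55,0,0,0,0,1.85,-3.55,0,0,0,0])

```text
time_s: 2.3
ee_pos: [316.8, -350.6, 228.0]
ee_rot: [180.0, -0.0, -0.1]
force: [-0.4, 0.1, -0.5]
gripper_width: 59.7
gripper_force: 0.0
```

step_arm(plan=[1.85,-3.55,0,0,0,0,1.85,-3.55,0,0,0,0,1.85,-3.55,0,0,0,0,1.85,-3.55,0,0,0,0,1.85,-3.55,0,0,0,0])

```text
time_s: 2.72
ee_pos: [409.4, -172.9, 228.3]
ee_rot: [180.0, -0.0, -0.0]
force: [0.3, -0.4, -0.3]
gripper_width: 60.3
gripper_force: 0.0
```

step_arm(plan=[1.85,-3.55,0,0,0,0,1.85,-3.55,0,0,0,0,1.85,-3.55,0,0,0,0,1.85,-3.55,0,0,0,0,1.85,-3.55,0,0,0,0])

```text
time_s: 3.13
ee_pos: [502.0, 4.8, 228.2]
ee_rot: [180.0, -0.0, 0.0]
force: [1.1, -0.0, 0.9]
gripper_width: 60.2
gripper_force: 0.0
```

step_arm(plan=[1.85,-3.55,0,0,0,0,0,0,0,0,0,0,0,0,0,0,0,0])

```text
time_s: 3.38
ee_pos: [520.4, 39.9, 227.6]
ee_rot: [180.0, 0.0, 0.2]
force: [-1.1, -0.7, 0.7]
gripper_width: 60.0
gripper_force: 0.0
```

Fast and accurate. Wrist camera check of everything below.

```bash
python3 - <<'E'
from h import *
w=viewer.grab_frame("wrist"); print(w["fx"],w["cx"],w["cy"],w["position"],w["attitude"])
save(w,"w0.png",k=1.5)
for n,z in dict(sherd_a=13,bone_a=13,scoop_grip=71,tub=0,lid_grip=78,box=0).items():
    print(n,[(round(d["score"],2),np.round(d["location"]),np.round(at(w,d["location"],z,True)[:2],1)) for d in viewer.pinpoint(n,w)if d["score"]>.2])
E
```

```text
297.3186396354542 256.17484390180596 191.77334486857075 [604.31281662  39.84435531 385.35853872] [ 1.62851964e+02  3.86627004e-02 -8.98408111e+01]
sherd_a [(0.81, array([256., 169.]), array([519.7,  39.6])), (0.6, array([222., 126.]), array([574.8,  82.7]))]
bone_a [(0.84, array([312., 169.]), array([520.4, -33. ])), (0.67, array([194.,  82.]), array([631.8, 117.1]))]
scoop_grip [(0.62, array([258., 250.]), array([434.6,  38. ]))]
tub [(0.98, array([417., 120.]), array([ 592.2, -188.2]))]
lid_grip [(0.66, array([431., 244.]), array([ 438. , -192.1])), (0.58, array([315.,  87.]), array([622.6, -20.5]))]
box [(0.89, array([427., 219.]), array([ 440.9, -231.7]))]
```

View pics/w0.png

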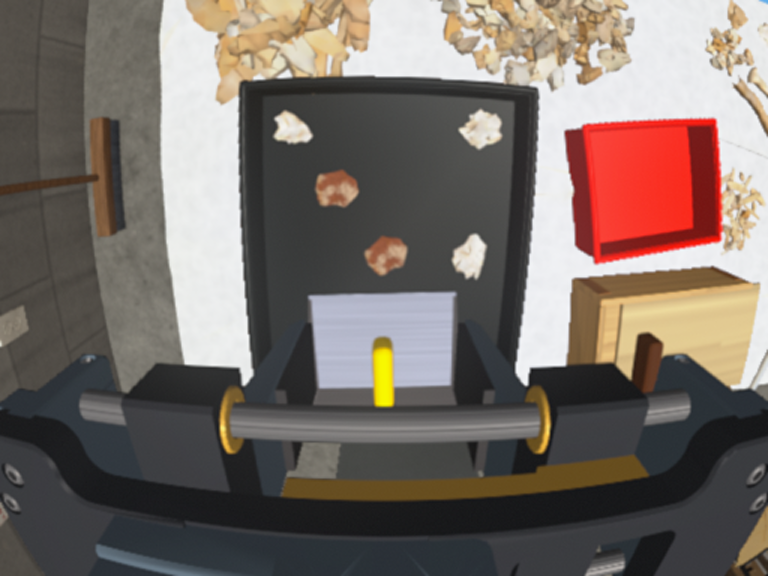

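step_arm(plan=[0,0,4,0,0,0,0,0,4,0,0,0,0,0,4,0,0,0,0,0,4,0,0,0,0,0,2,0,0,0])

```text
time_s: 4.15
ee_pos: [516.9, 37.3, 44.2]
ee_rot: [180.0, 0.4, -0.1]
force: [-1.4, 0.3, 0.4]
gripper_width: 59.7
gripper_force: 0.0
```

step_arm(plan=[0,0,1.9,0,0,0,0,0,0,0,0,0,0,0,0,0,0,0])

```text
time_s: 4.4
ee_pos: [520.1, 37.5, 29.0]
ee_rot: [180.0, -0.0, -0.1]
force: [-0.1, 0.6, -0.0]
gripper_width: 59.8
gripper_force: 0.0
```

step_arm(plan=[0,0,0,0,0,0,0,0,0,0,0,0,0,0,0,0,0,0,0,0,0,0,0,0,0,0,0,0,0,0], hand=1, newtons=20)

```text
time_s: 4.82
ee_pos: [519.9, 38.2, 29.1]
ee_rot: [180.0, -0.0, -0.0]
force: [0.3, -0.1, 0.6]
gripper_width: 32.8
gripper_force: 20.0
```

step_arm(plan=[0,0,0,0,0,0,0,0,0,0,0,0,0,0,0,0,0,0,0,0,0,0,0,0])

```text
time_s: 5.15
ee_pos: [520.0, 38.2, 29.1]
ee_rot: [180.0, -0.0, -0.0]
force: [0.0, -1.3, 1.5]
gripper_width: 33.0
gripper_force: 20.0
```

step_arm(plan=[0,0,-3,0,0,0,0,0,-3,0,0,0,0,0,-3,0,0,0])

```text
time_s: 5.4
ee_pos: [519.4, 38.4, 119.4]
ee_rot: [-180.0, 0.1, -0.0]
force: [0.1, -0.2, 0.0]
gripper_width: 32.9
gripper_force: 20.0
```

step_arm(plan=[1,3.6,0,0,0,0,1,3.6,0,0,0,0,1,3.6,0,0,0,0,1,3.6,0,0,0,0,1,3.6,0,0,0,0])

```text
time_s: 5.82
ee_pos: [570.1, -143.2, 118.9]
ee_rot: [-180.0, -0.0, -0.0]
force: [0.3, 0.7, -1.3]
gripper_width: 33.0
gripper_force: 20.0
```

step_arm(plan=[1,3.6,0,0,0,0,1.1,3.6,0,0,0,0,0,0,0,0,0,0,0,0,0,0,0,0])

```text
time_s: 6.15
ee_pos: [590.9, -215.3, 118.2]
ee_rot: [-180.0, 0.0, -0.2]
force: [0.0, 0.6, -0.5]
gripper_width: 32.6
gripper_force: 20.0
```

step_arm(plan=[0,0,3,0,0,0,0,0,3,0,0,0,0,0,2.0,0,0,0,0,0,1.0,0,0,0,0,0,0,0,0,0])

```text
time_s: 6.57
ee_pos: [589.4, -211.9, 27.0]
ee_rot: [-179.9, 0.2, 0.1]
force: [-0.1, -0.0, -0.8]
gripper_width: 33.1
gripper_force: 20.0
```

step_arm(plan=[0,0,0,0,0,0,0,0,0,0,0,0,0,0,0,0,0,0], hand=4.6)

```text
time_s: 6.82
ee_pos: [591.9, -213.8, 30.6]
ee_rot: [179.9, -0.2, 0.0]
force: [-0.9, -0.7, 0.4]
gripper_width: 45.4
gripper_force: 0.0
```

step_arm(plan=[0,0,-3,0,0,0,0,0,-3,0,0,0,0,0,-3,0,0,0])

```text
time_s: 7.07
ee_pos: [590.9, -213.7, 120.9]
ee_rot: [180.0, -0.0, -0.0]
force: [1.2, -0.0, 0.6]
gripper_width: 45.9
gripper_force: 0.0
```

step_arm(plan=[-0.2,-3.7,0,0,0,0,-0.2,-3.7,0,0,0,0,-0.2,-3.7,0,0,0,0,-0.2,-3.7,0,0,0,0,-0.2,-3.7,0,0,0,0], hand=5.6)

```text
time_s: 7.48
ee_pos: [581.0, -27.3, 120.4]
ee_rot: [180.0, -0.2, -0.0]
force: [0.8, 0.2, 1.1]
gripper_width: 55.8
gripper_force: 0.0
```

step_arm(plan=[-0.2,-3.7,0,0,0,0,-0.2,-3.7,0,0,0,0,-0.1,-3.7,0,0,0,0,0,0,0,0,0,0,0,0,0,0,0,0])

```text
time_s: 7.9
ee_pos: [576.2, 84.1, 120.1]
ee_rot: [-180.0, -0.1, 0.2]
force: [-0.8, -0.5, 0.3]
gripper_width: 56.0
gripper_force: 0.0
```

step_arm(plan=[0,0,3,0,0,0,0,0,3,0,0,0,0,0,2.0,0,0,0,0,0,1.1,0,0,0,0,0,0,0,0,0])

```text
time_s: 8.32
ee_pos: [576.0, 80.9, 28.4]
ee_rot: [180.0, 0.0, -0.1]
force: [-0.2, -0.4, 0.4]
gripper_width: 56.1
gripper_force: 0.0
```

step_arm(plan=[0,0,0,0,0,0,0,0,0,0,0,0,0,0,0,0,0,0,0,0,0,0,0,0,0,0,0,0,0,0], hand=1)

```text
time_s: 8.73
ee_pos: [576.4, 81.9, 28.4]
ee_rot: [180.0, -0.1, -0.0]
force: [-0.3, -1.6, 2.3]
gripper_width: 33.5
gripper_force: 20.0
```

step_arm(plan=[0,0,0,0,0,0,0,0,0,0,0,0,0,0,0,0,0,0])

```text
time_s: 8.98
ee_pos: [576.4, 82.0, 28.4]
ee_rot: [180.0, -0.1, 0.0]
force: [0.1, -2.3, 5.2]
gripper_width: 34.0
gripper_force: 20.0
```

step_arm(plan=[0,0,-3,0,0,0,0,0,-3,0,0,0,0,0,-3,0,0,0])

```text
time_s: 9.23
ee_pos: [575.0, 82.6, 118.0]
ee_rot: [-180.0, 0.2, -0.0]
force: [-0.2, 0.3, -0.3]
gripper_width: 33.5
gripper_force: 20.0
```

step_arm(plan=[0.25,3.57,0,0,0,0,0.25,3.57,0,0,0,0,0.25,3.57,0,0,0,0,0.25,3.57,0,0,0,0,0.25,3.57,0,0,0,0])

```text
time_s: 9.65
ee_pos: [588.0, -97.2, 117.5]
ee_rot: [-180.0, 0.0, 0.0]
force: [-0.5, -0.1, -0.4]
gripper_width: 33.3
gripper_force: 20.0
```

step_arm(plan=[0.25,3.57,0,0,0,0,0.25,3.57,0,0,0,0,0,0,0,0,0,-0.12,0,0,0,0,0,-0.12,0,0,0,0,0,-0.12])

```text
time_s: 10.07
ee_pos: [593.0, -168.1, 117.1]
ee_rot: [-179.9, 0.0, 20.8]
force: [-0.1, 0.2, -0.4]
gripper_width: 33.5
gripper_force: 20.0
```

step_arm(plan=[0,0,0,0,0,-0.12,0,0,0,0,0,-0.12,0,0,0,0,0,-0.12,0,0,0,0,0,-0.12,0,0,0,0,0,-0.12])

```text
time_s: 10.48
ee_pos: [593.1, -167.1, 117.2]
ee_rot: [-179.9, -0.0, 55.3]
force: [-0.8, -0.5, -0.5]
gripper_width: 33.6
gripper_force: 20.0
```

step_arm(plan=[0,0,0,0,0,-0.12,0,0,0,0,0,-0.12,0,0,0,0,0,-0.12,0,0,0,0,0,-0.12,0,0,0,0,0,-0.12])

```text
time_s: 10.9
ee_pos: [593.1, -167.0, 117.3]
ee_rot: [-179.9, -0.1, 89.7]
force: [-0.0, 0.9, 0.0]
gripper_width: 33.2
gripper_force: 20.0
```

```bash
python3 - <<'E'
from h import *
s=sensors.state(); print(np.round(s["ee_pos"],1),np.round(s["ee_rot"],1),s["gripper_width"])
t=viewer.grab_frame("top"); H=hsv(t); h,s_,v=H[...,0],H[...,1],H[...,2]
yy,xx=np.mgrid[:384,:512]
rect(t,(xx>235)&(xx<330)&(yy>110)&(yy<192)&(s_>150)&((h<8)|(h>172)),50,"tub")
save(t,"t2.png",(135,90,340,245),3.5)
E
```

```text
[ 593.1 -167.   117.3] [-1.799e+02 -1.000e-01  8.970e+01] 33.19909011855463
tub c 588.1 -246.1 sides 87.7 45.2 ang 10.0
```

View pics/t2.png

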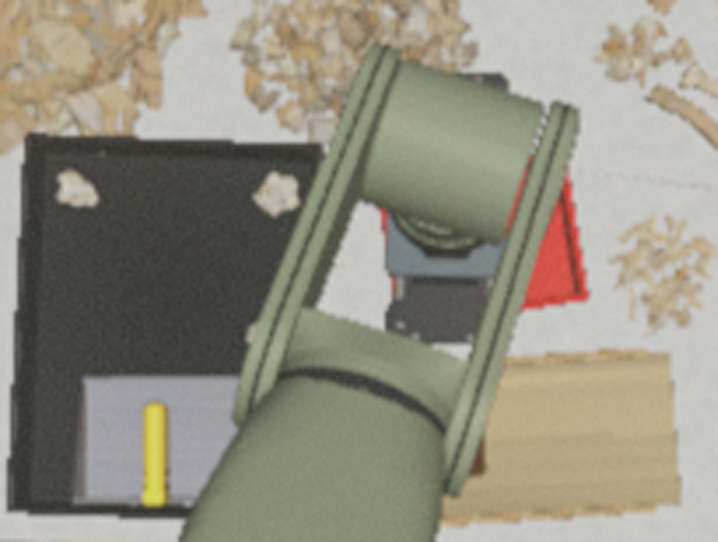

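step_arm(plan=[0,0,3,0,0,0,0,0,3,0,0,0,0,0,2.0,0,0,0,0,0,0.8,0,0,0,0,0,0,0,0,0])

```text
time_s: 11.37
ee_pos: [591.9, -167.0, 27.6]
ee_rot: [-179.7, -0.1, 89.3]
force: [0.3, -0.1, -1.1]
gripper_width: 33.5
gripper_force: 20.0
```

step_arm(plan=[0,0,0,0,0,0,0,0,0,0,0,0,0,0,0,0,0,0], hand=4.6)

```text
time_s: 11.62
ee_pos: [594.6, -168.0, 31.6]
ee_rot: [179.8, 0.1, 89.3]
force: [0.3, 0.3, 0.8]
gripper_width: 45.7
gripper_force: 0.0
```

step_arm(plan=[0,0,-3,0,0,0,0,0,-4,0,0,0,0,0,-4,0,0,0,0,0,-4,0,0,0,0,0,-2,0,0,0])

```text
time_s: 12.03
ee_pos: [595.5, -168.3, 207.2]
ee_rot: [179.4, 0.2, 89.3]
force: [1.5, -0.2, 0.0]
gripper_width: 45.5
gripper_force: 0.0
```

step_arm(plan=[0,0,0,0,0,0.123,0,0,0,0,0,0.123,0,0,0,0,0,0.123,0,0,0,0,0,0.123,0,0,0,0,0,0.123])

```text
time_s: 12.45
ee_pos: [593.6, -167.7, 201.6]
ee_rot: [179.9, -0.1, 53.8]
force: [0.0, 0.7, -0.3]
gripper_width: 46.0
gripper_force: 0.0
```

step_arm(plan=[0,0,0,0,0,0.123,0,0,0,0,0,0.123,0,0,0,0,0,0.123,0,0,0,0,0,0.123,0,0,0,0,0,0.123])

```text
time_s: 12.87
ee_pos: [593.6, -167.7, 201.4]
ee_rot: [179.9, -0.1, 18.5]
force: [-0.8, -0.9, 0.2]
gripper_width: 46.2
gripper_force: 0.0
```

step_arm(plan=[0,0,0,0,0,0.123,0,0,0,0,0,0.123,-3.9,0.4,0,0,0,0,-3.9,0.4,0,0,0,0])

```text
time_s: 13.2
ee_pos: [516.8, -182.1, 200.5]
ee_rot: [179.9, -0.1, 4.9]
force: [0.0, -1.1, 0.4]
gripper_width: 45.8
gripper_force: 0.0
```

step_arm(plan=[-3.9,0.4,0,0,0,0,-3.8,0.3,0,0,0,0,0,0,0,0,0,0,0,0,0,0,0,0])

```text
time_s: 13.53
ee_pos: [439.1, -195.8, 201.5]
ee_rot: [179.9, -0.2, 4.7]
force: [-0.9, -0.4, 0.6]
gripper_width: 46.2
gripper_force: 0.0
```

```bash
python3 - <<'E'
from h import *
s=sensors.state(); print(np.round(s["ee_pos"],1),np.round(s["ee_rot"],1),s["gripper_width"])
w=viewer.grab_frame("wrist"); c=viewer.grab_frame("scene")
for n,z in dict(lid_grip=78,box=0,sherd_a=10,tub=0).items():
  for p,f in ((w,True),(c,False)):
    print(n,f,[(round(d["score"],2),np.round(d["location"]),np.round(at(p,d["location"],z,f)[:2],1)) for d in viewer.pinpoint(n,p)if d["score"]>.3])
save(w,"w1.png",k=1.5)
E
```

```text
[ 439.1 -195.8  201.5] [179.9  -0.2   4.7] 46.166583472832535
lid_grip True [(0.82, array([254., 185.]), array([ 443.2, -194. ]))]
lid_grip False [(0.72, array([253., 204.]), array([ 444.2, -190.3]))]
box True [(0.92, array([283., 169.]), array([ 444.9, -228.5]))]
box False [(0.58, array([267., 228.]), array([ 463.4, -225. ])), (0.34, array([348., 233.]), array([ 574.7, -440. ]))]
sherd_a True [(0.69, array([278.,  48.]), array([ 590.3, -209.5])), (0.62, array([439.,  88.]), array([ 578.4, -426.3])), (0.6, array([240.,  44.]), array([ 591.9, -164.6]))]
sherd_a False []
tub True []
tub False [(0.63, array([287., 205.]), array([ 616.2, -198.2]))]
```

View pics/w1.png

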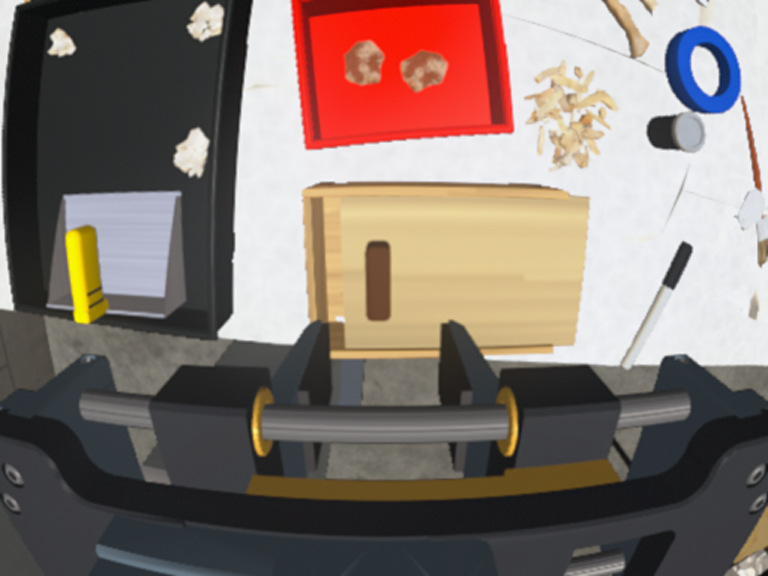

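step_arm(plan=[0.45,-0.2,3.5,0,0,0,0,0,3.5,0,0,0,0,0,2.8,0,0,0,0,0,1,0,0,0,0,0,1,0,0,0])

```text
time_s: 14.45
ee_pos: [443.8, -192.7, 80.1]
ee_rot: [-179.9, 0.2, 4.8]
force: [-0.1, 0.1, 0.2]
gripper_width: 45.9
gripper_force: 0.0
```

step_arm(plan=[0,0,0,0,0,0,0,0,0,0,0,0,0,0,0,0,0,0,0,0,0,0,0,0,0,0,0,0,0,0], hand=0.8, newtons=15)

```text
time_s: 14.87
ee_pos: [445.1, -193.3, 82.8]
ee_rot: [180.0, -0.1, 4.8]
force: [0.6, -0.4, 1.4]
gripper_width: 16.1
gripper_force: 14.9
```

step_arm(plan=[0,0,0,0,0,0,0,0,0,0,0,0,0,0,0,0,0,0])

```text
time_s: 15.12
ee_pos: [445.2, -193.4, 82.8]
ee_rot: [179.9, -0.1, 4.8]
force: [1.7, 1.9, 5.3]
gripper_width: 15.9
gripper_force: 15.0
```

step_arm(plan=[0,1.5,0,0,0,0,0,1.5,0,0,0,0,0,1.5,0,0,0,0,0,1.5,0,0,0,0,0,1.5,0,0,0,0])

```text
time_s: 15.53
ee_pos: [451.9, -269.1, 82.8]
ee_rot: [179.9, -0.2, 4.8]
force: [3.2, 2.8, 5.4]
gripper_width: 15.6
gripper_force: 15.0
```

step_arm(plan=[0,1.5,0,0,0,0,0,1.5,0,0,0,0,0,1,0,0,0,0,0,0.6,0,0,0,0,0,0,0,0,0,0])

```text
time_s: 15.95
ee_pos: [456.2, -316.3, 82.8]
ee_rot: [179.8, -0.2, 4.8]
force: [4.6, -1.1, 6.5]
gripper_width: 15.5
gripper_force: 15.0
```

step_arm(plan=[0,0.4,0,0,0,0,0,0,0,0,0,0])

```text
time_s: 16.12
ee_pos: [456.5, -319.2, 82.8]
ee_rot: [179.8, -0.2, 4.8]
force: [3.6, -0.9, 4.5]
gripper_width: 15.7
gripper_force: 15.0
```

step_arm(plan=[0,0.4,0,0,0,0,0,0,0,0,0,0])

```text
time_s: 16.28
ee_pos: [456.7, -321.8, 82.7]
ee_rot: [-180.0, -0.2, 4.7]
force: [4.6, 2.5, 6.3]
gripper_width: 16.1
gripper_force: 15.0
```

step_arm(plan=[0,0,0,0,0,0,0,0,0,0,0,0,0,0,-4,0,0,0,0,0,-4,0,0,0,0,0,-4,0,0,0.056], hand=4.6)

```text
time_s: 16.7
ee_pos: [453.7, -321.2, 201.9]
ee_rot: [-179.9, 0.3, 1.5]
force: [1.0, -1.0, 1.1]
gripper_width: 45.3
gripper_force: 0.0
```

step_arm(plan=[-0.3,-4,0,0,0,0,-0.3,-4,0,0,0,0,-0.3,-4,0,0,0,0,-0.3,-4,0,0,0,0,-0.3,-4,0,0,0,0])

```text
time_s: 17.12
ee_pos: [433.0, -120.8, 201.2]
ee_rot: [-180.0, 0.1, 1.5]
force: [0.5, 0.2, 0.1]
gripper_width: 46.1
gripper_force: 0.0
```

step_arm(plan=[-0.3,-4,0,0,0,0,-0.3,-4,0,0,0,0,-0.3,-4,0,0,0,0,-0.3,-4,0,0,0,0,0,0,0,0,0,0])

```text
time_s: 17.53
ee_pos: [416.2, 42.6, 201.3]
ee_rot: [-179.9, 0.2, 2.0]
force: [-0.8, -0.4, -0.1]
gripper_width: 46.0
gripper_force: 0.0
```

```bash
cat >> h.py <<'E'
def st():
    s=sensors.state(); print("t",round(s["time_s"],2),np.round(s["ee_pos"],1),np.round(s["ee_rot"],1),"w",round(s["gripper_width"],1))
def find(p,f,**Z):
    for n,z in Z.items():
        print(n,[(round(d["score"],2),np.round(d["location"]),np.round(at(p,d["location"],z,f)[:2],1)) for d in viewer.pinpoint(n,p)if d["score"]>.3])
E
python3 - <<'E'
from h import *
st()
w=viewer.grab_frame("wrist"); find(w,True,scoop_grip=71,scoop=13,bone_a=13,lid_grip=78,box=0)
H=hsv(w); m=(H[...,0]>20)&(H[...,0]<35)&(H[...,1]>120)&(H[...,2]>120)
ys,xs=np.nonzero(m[:290]); print(xs.min(),xs.max(),ys.min(),ys.max())
save(w,"w2.png",k=1.5)
E
```

```text
t 17.53 [416.2  42.6 201.3] [-179.9    0.2    2. ] w 46.0
scoop_grip [(0.77, array([260., 170.]), array([434.2,  39.6])), (0.7, array([450., 160.]), array([ 456.1, -177.3]))]
scoop [(0.71, array([257., 155.]), array([437.8,  42.7])), (0.68, array([448., 160.]), array([ 447.5, -219.2]))]
bone_a [(0.51, array([329.,   0.]), array([631.5, -35.3]))]
lid_grip []
box [(0.88, array([451., 163.]), array([ 442.1, -235.3]))]
168 345 139 289
```

View pics/w2.png

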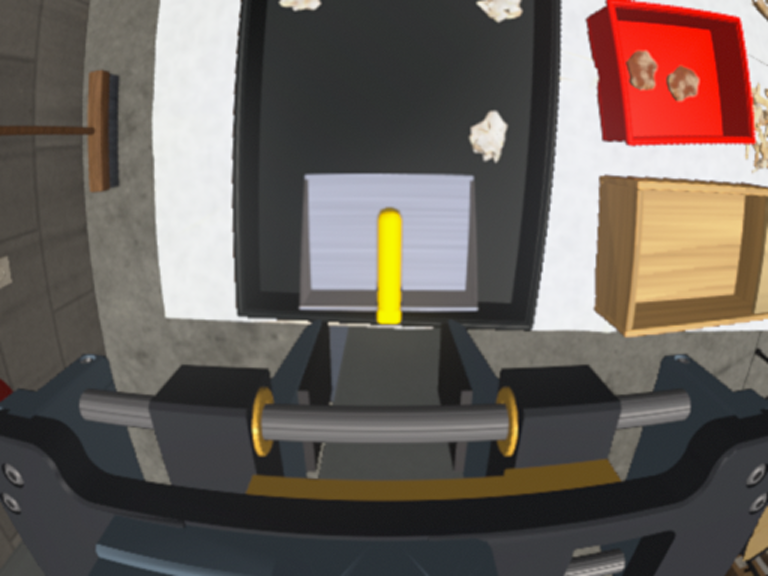

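step_arm(plan=[1.9,0,3,0,0,0,0,0,3,0,0,0,0,0,3,0,0,0,0,0,0,0,0,0,0,0,0,0,0,0])

```text
time_s: 18.25
ee_pos: [436.5, 36.6, 111.1]
ee_rot: [180.0, 0.2, 1.5]
force: [-0.2, -0.1, 0.2]
gripper_width: 45.7
gripper_force: 0.0
```

```bash
python3 - <<'E'
from h import *
st()
E
```

```text
t 18.25 [436.5  36.6 111.1] [180.    0.2   1.5] w 45.7
```

step_arm(plan=[-0.1,-0.25,2.5,0,0,0,0,0,1.5,0,0,0,0,0,0.5,0,0,0,0,0,0,0,0,0,0,0,0,0,0,0])

```text
time_s: 18.67
ee_pos: [437.5, 40.1, 68.4]
ee_rot: [180.0, -0.2, 1.6]
force: [-0.1, -0.2, -0.3]
gripper_width: 46.0
gripper_force: 0.0
```

step_arm(plan=[0,0,0,0,0,0,0,0,0,0,0,0,0,0,0,0,0,0,0,0,0,0,0,0,0,0,0,0,0,0], hand=0.8, newtons=15)

```text
time_s: 19.08
ee_pos: [436.4, 40.5, 67.3]
ee_rot: [-180.0, -0.0, 1.6]
force: [-0.8, -1.0, 4.1]
gripper_width: 15.9
gripper_force: 14.8
```

step_arm(plan=[0,0,0,0,0,0,0,0,0,0,0,0,0,0,0,0,0,0], newtons=50)

```text
time_s: 19.33
ee_pos: [436.5, 40.4, 67.3]
ee_rot: [-180.0, -0.0, 1.6]
force: [-0.7, 0.1, 4.7]
gripper_width: 15.8
gripper_force: 50.0
```

```bash
python3 - <<'E'
from h import *
st()
t=viewer.grab_frame("top"); H=hsv(t); h,s,v=H[...,0],H[...,1],H[...,2]
yy,xx=np.mgrid[:384,:512]
rect(t,(xx>142)&(xx<226)&(yy>132)&(yy<196)&(v>140)&(s<70),20,"bone",15,6)
find(t,False,bone_a=13)
E
```

```text
t 19.33 [436.5  40.4  67.3] [-180.    -0.     1.6] w 15.8
bone c 516.8 -37.9 sides 28.5 32.2 ang 46.5
bone c 625.7 -41.3 sides 29.6 31.8 ang 60.6
bone c 626.1 113.1 sides 29.7 24.0 ang 82.4
bone_a [(0.65, array([156., 143.]), array([627.6, 117.3])), (0.55, array([214., 183.]), array([523.7, -42.2])), (0.49, array([215., 145.]), array([625.8, -41.4])), (0.32, array([277., 163.]), array([ 582.8, -211.1]))]
```

step_arm(plan=[0,0,-0.5,0,0,0,0.2,0,0,0,0,0.044,0,2,0,0,0,0,0,2,0,0,0,0,0,0,0,0,0,0])

```text
time_s: 19.85
ee_pos: [437.8, 0.3, 72.1]
ee_rot: [-179.8, -0.0, -1.1]
force: [1.4, 4.7, -1.0]
gripper_width: 15.8
gripper_force: 50.0
```

```bash
python3 - <<'E'
from h import *
st()
w=viewer.grab_frame("wrist"); save(w,"w3.png",(100,0,412,250),2.4)
E
```

```text
t 19.85 [4.378e+02 3.000e-01 7.210e+01] [-179.8   -0.    -1.1] w 15.8
```

View pics/w3.png

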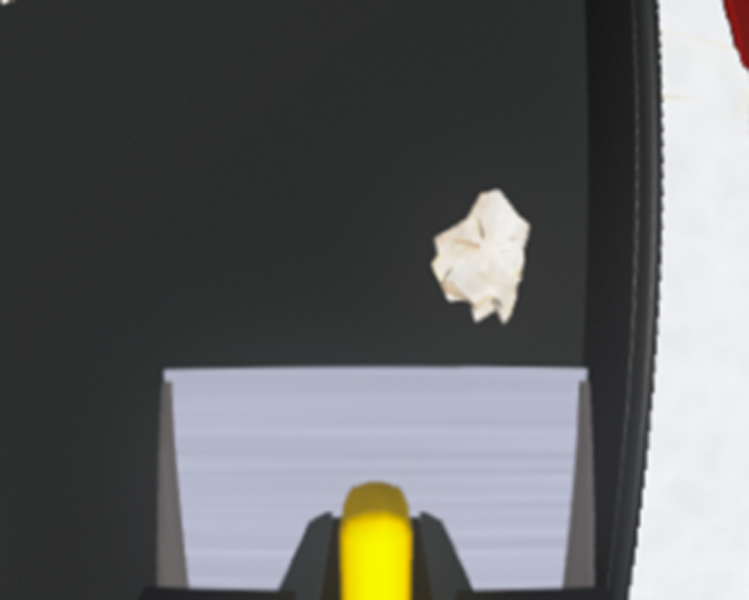

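step_arm(plan=[0,-0.2,0,0,0,0,0,0,0.3,0,-0.01,0,0,0,0.25,0,0,0,0,0,0,0,0,0])

```text
time_s: 20.23
ee_pos: [437.0, 2.5, 67.1]
ee_rot: [180.0, 0.7, -0.9]
force: [-4.8, -1.0, 11.0]
gripper_width: 15.5
gripper_force: 50.0
```

step_arm(plan=[1,0,0,0,0,0,1.2,0,0,0,0,0,1.2,0,0,0,0,0,1.2,0,0,0,0,0,1.2,0,0,0,0,0])

```text
time_s: 20.65
ee_pos: [492.3, 1.7, 67.2]
ee_rot: [180.0, 1.0, -0.9]
force: [-13.0, 0.5, 22.0]
gripper_width: 16.0
gripper_force: 50.0
```

step_arm(plan=[1.2,0,0,0,0,0,1.2,0,0,0,0,0,1.2,0,0,0,0,0,1.2,0,0,0,0,0,1.2,0,0,0,0,0])

```text
time_s: 21.07
ee_pos: [552.8, 0.7, 67.2]
ee_rot: [180.0, 1.0, -0.9]
force: [-12.2, -0.4, 21.6]
gripper_width: 15.8
gripper_force: 50.0
```

step_arm(plan=[0.8,0,0,0,0,0,0.8,0,0,0,0,0,0.8,0,0,0,0,0,0,0,0,0,0,0])

```text
time_s: 21.4
ee_pos: [579.3, 0.3, 67.1]
ee_rot: [180.0, 0.7, -0.9]
force: [-5.1, 0.2, 15.5]
gripper_width: 15.7
gripper_force: 50.0
```

```bash
python3 - <<'E'
from h import *
st()
w=viewer.grab_frame("wrist"); save(w,"w4.png",(100,0,412,250),2.4)
E
```

```text
t 21.4 [5.793e+02 3.000e-01 6.710e+01] [180.    0.7  -0.9] w 15.7
```

View pics/w4.png

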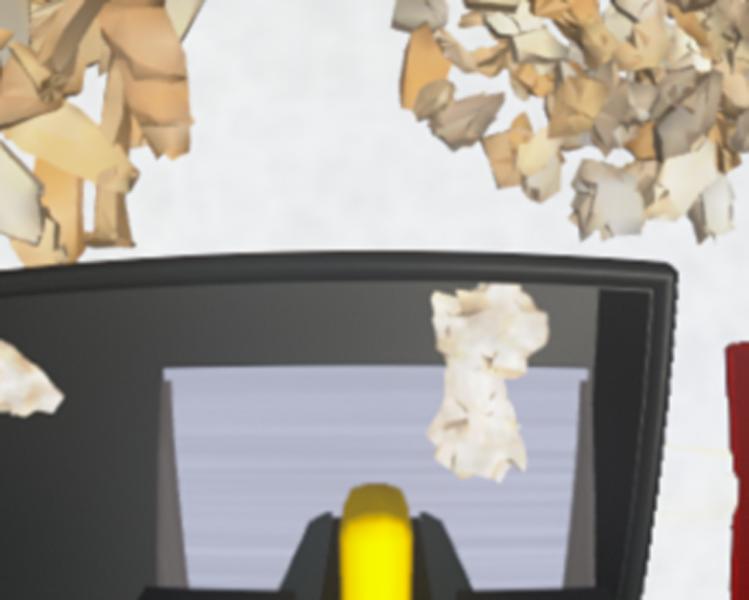

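step_arm(plan=[0.6,0,0,0,0,0,0.6,0,0,0,0,0,0.6,0,0,0,0,0,0.5,0,0,0,0,0,0,0,0,0,0,0])

```text
time_s: 21.87
ee_pos: [601.5, 0.0, 67.1]
ee_rot: [180.0, 0.7, -0.9]
force: [-7.8, 0.5, 17.2]
gripper_width: 15.7
gripper_force: 50.0
```

step_arm(plan=[0.2,0,0,0,0,0,0,0,0,0,0,0])

```text
time_s: 22.03
ee_pos: [602.1, -0.0, 67.1]
ee_rot: [180.0, 0.9, -0.9]
force: [-11.9, 0.5, 19.2]
gripper_width: 15.4
gripper_force: 50.0
```

step_arm(plan=[0.2,0,0,0,0,0,0,0,0,0,0,0])

```text
time_s: 22.2
ee_pos: [604.1, -0.0, 67.1]
ee_rot: [180.0, 0.9, -0.9]
force: [-10.8, 0.1, 19.5]
gripper_width: 15.8
gripper_force: 50.0
```

```bash
python3 - <<'E'
from h import *
st()
w=viewer.grab_frame("wrist"); save(w,"w5.png",(100,0,412,250),2)
E
```

```text
t 22.2 [604.1  -0.   67.1] [180.    0.9  -0.9] w 15.8
```

View pics/w5.png

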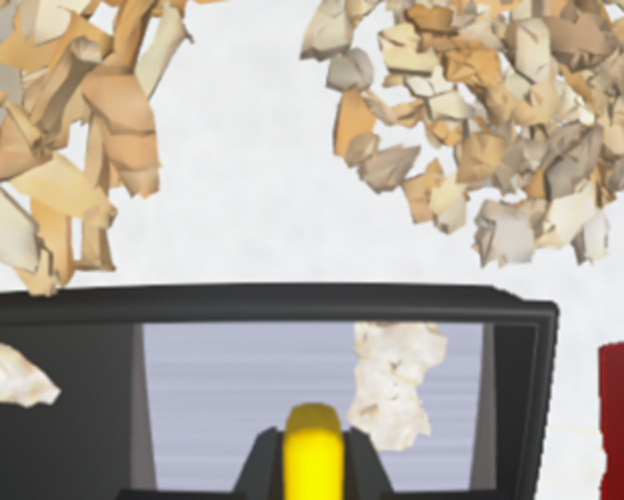

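step_arm(plan=[-0.2,0,0,0,0,0,-0.4,0,0,0,0,0,-0.7,0,0,0,0,0,-0.9,0,0,0,0,0,-1.0,0,-0.1,0,0,0])

```text
time_s: 22.67
ee_pos: [577.4, 0.4, 67.5]
ee_rot: [180.0, 0.2, -0.9]
force: [0.9, 0.2, 1.0]
gripper_width: 15.7
gripper_force: 50.0
```

step_arm(plan=[-1,0,-0.1,0,0,0,-0.9,0,0,0,0,0,-0.7,0,0,0,0,0,-0.4,0,0,0,0,0,0,0,0,0,0,0])

```text
time_s: 23.08
ee_pos: [542.6, 0.8, 67.1]
ee_rot: [180.0, 0.8, -0.9]
force: [-2.5, 0.6, 4.6]
gripper_width: 15.5
gripper_force: 50.0
```

step_arm(plan=[0,-0.4,0,0,0,0,0,-0.7,0,0,0,0,0,-0.9,0,0,0,0,0,-1.1,0,0,0,0,0,-1.1,0,0,0,0])

```text
time_s: 23.5
ee_pos: [545.3, 43.8, 67.2]
ee_rot: [180.0, 0.6, -0.9]
force: [-0.4, -1.1, 0.3]
gripper_width: 15.4
gripper_force: 50.0
```

step_arm(plan=[0,-1.0,0,0,0,0,0,-0.8,0,0,0,0,0,-0.6,0,0,0,0,0,-0.4,0,0,0,0,0,0,0,0,0,0])

```text
time_s: 23.92
ee_pos: [545.6, 72.0, 67.2]
ee_rot: [-179.9, 0.6, -0.9]
force: [-0.4, 0.5, 0.1]
gripper_width: 16.1
gripper_force: 50.0
```

```bash
python3 - <<'E'
from h import *
st()
w=viewer.grab_frame("wrist"); save(w,"w6.png",(100,0,412,250),2)
E
```

```text
t 23.92 [545.6  72.   67.2] [-179.9    0.6   -0.9] w 16.1
```

View pics/w6.png

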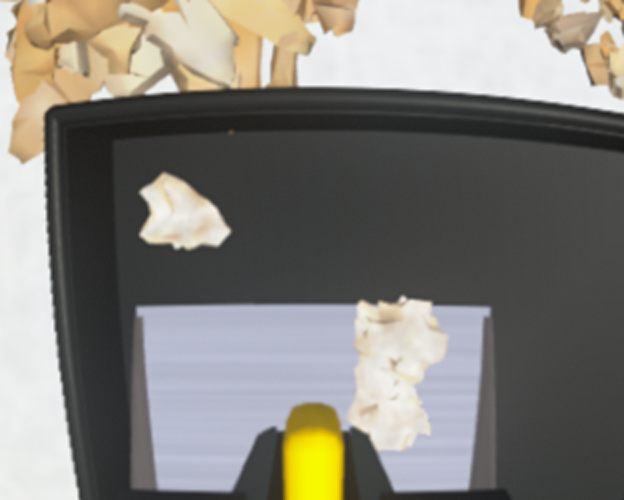

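step_arm(plan=[0,-0.1,0.15,0,0,0,0.5,0,0,0,0,0,0.8,0,0,0,0,0,1,0,0,0,0,0,1,0,0,0,0,0])

```text
time_s: 24.38
ee_pos: [577.0, 70.8, 67.1]
ee_rot: [-180.0, 0.8, -1.0]
force: [-7.6, 0.7, 14.0]
gripper_width: 15.5
gripper_force: 50.0
```

step_arm(plan=[0.9,0,0,0,0,0,0.7,0,0,0,0,0,0.5,0,0,0,0,0,0.3,0,0,0,0,0,0.2,0,0,0,0,0])

```text
time_s: 24.8
ee_pos: [603.1, 70.4, 67.1]
ee_rot: [-180.0, 0.8, -1.0]
force: [-8.6, 1.0, 14.7]
gripper_width: 15.6
gripper_force: 50.0
```

```bash
python3 - <<'E'
from h import *
st(); print(sensors.state()["force"])
w=viewer.grab_frame("wrist"); save(w,"w7.png",(100,0,412,250),2)
E
```

```text
t 24.8 [603.1  70.4  67.1] [-180.     0.8   -1. ] w 15.6
[-8.57802943  1.00577369 14.69701778]
```

View pics/w7.png

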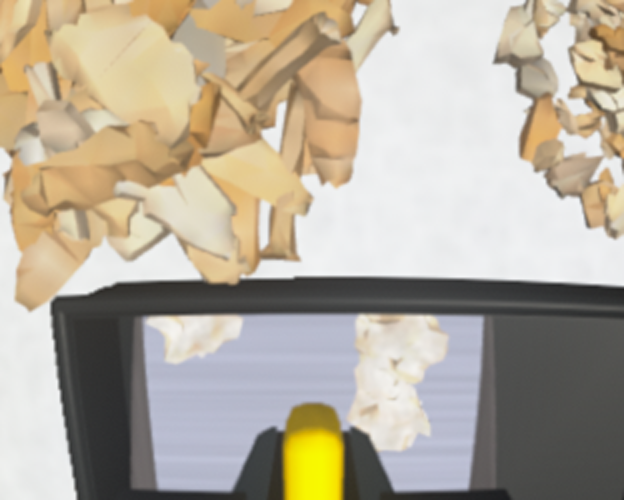

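step_arm(plan=[0.15,0,0,0,0,0,0,0,-0.4,0,0,0,0,0,-0.5,0,0,0,0,0,0,0,0,0])

```text
time_s: 25.18
ee_pos: [606.8, 70.5, 74.8]
ee_rot: [-180.0, 0.5, -1.0]
force: [0.7, 0.4, -2.5]
gripper_width: 15.5
gripper_force: 50.0
```

step_arm(plan=[-0.6,0,-0.6,0,0.1,0,-0.54,0,-0.66,0,0.1,0,-0.47,0,-0.71,0,0.1,0,-0.4,0,-0.75,0,0.1,0,-0.32,0,-0.79,0,0.1,0])

```text
time_s: 25.6
ee_pos: [575.9, 71.3, 105.1]
ee_rot: [-179.9, -28.3, -1.0]
force: [1.0, -1.6, -2.8]
gripper_width: 15.6
gripper_force: 50.0
```

step_arm(plan=[-0.24,0,-0.81,0,0.1,0,0,0,0,0,0,0,0,0,0,0,0,0,0,0,0,0,0,0])

```text
time_s: 25.93
ee_pos: [576.5, 67.1, 107.8]
ee_rot: [179.3, -30.8, -1.1]
force: [0.3, -0.6, -3.1]
gripper_width: 16.0
gripper_force: 50.0
```

```bash
python3 - <<'E'
from h import *
st(); print(sensors.state()["force"])
w=viewer.grab_frame("wrist")
for d in viewer.boxes_of("bone_a",w): print(round(d["score"],2),np.round(d["location"]))
save(w,"w8.png",(60,0,452,290),1.6)
E
```

```text
t 25.93 [576.5  67.1 107.8] [179.3 -30.8  -1.1] w 16.0
[ 0.34867956 -0.60370387 -3.10748158]
0.88 [197. 211.]
0.7 [299. 232.]
```

View pics/w8.png

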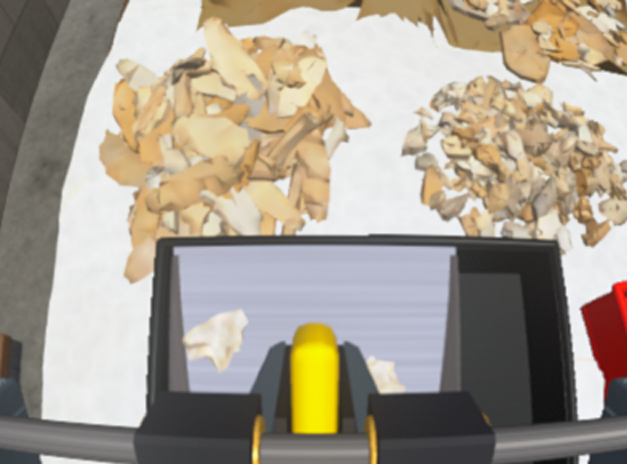

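step_arm(plan=[0.8,0,-1.3,0,0,0,1.2,0,-1.95,0,0,0,1.0,0,-1.6,0,0,0,0.5,0,-1,0,0,0,0,0,0,0,0,0])

```text
time_s: 26.45
ee_pos: [578.1, 68.2, 179.2]
ee_rot: [179.4, -31.1, -1.1]
force: [0.4, -0.1, -2.6]
gripper_width: 15.5
gripper_force: 50.0
```

step_arm(plan=[-0.27,0.73,-0.16,0,0,0,-0.54,1.46,-0.32,0,0,0,-0.81,2.19,-0.49,0,0,0,-0.95,2.55,-0.57,0,0,0,-0.95,2.55,-0.57,0,0,0])

```text
time_s: 26.87
ee_pos: [531.5, -26.6, 175.5]
ee_rot: [179.3, -30.6, -1.0]
force: [0.2, -0.6, -3.6]
gripper_width: 15.8
gripper_force: 50.0
```

step_arm(plan=[-0.95,2.55,-0.57,0,0,0,-0.95,2.55,-0.57,0,0,0,-0.95,2.55,-0.57,0,0,0,-0.95,2.55,-0.57,0,0,0,-0.95,2.55,-0.57,0,0,0])

```text
time_s: 27.28
ee_pos: [472.9, -153.4, 177.6]
ee_rot: [179.3, -30.7, -1.0]
force: [0.9, -0.3, -2.8]
gripper_width: 15.9
gripper_force: 50.0
```

step_arm(plan=[-0.95,2.55,-0.57,0,0,0,-0.81,2.19,-0.49,0,0,0,-0.54,1.46,-0.32,0,0,0,-0.27,0.73,-0.16,0,0,0,0,0,0,0,0,0])

```text
time_s: 27.7
ee_pos: [441.5, -222.9, 178.5]
ee_rot: [179.3, -30.7, -1.2]
force: [0.4, 0.5, -3.4]
gripper_width: 15.8
gripper_force: 50.0
```

step_arm(plan=[0,0,0,0.027,0,-0.045,0,0,0,0.027,0,-0.045,0,0,0,0,0,0,0,0,0,0,0,0])

```text
time_s: 28.03
ee_pos: [442.0, -220.7, 178.6]
ee_rot: [179.3, -30.6, 4.9]
force: [0.6, -0.1, -2.7]
gripper_width: 15.8
gripper_force: 50.0
```

```bash
python3 - <<'E'
from h import *
st(); s=sensors.state();print(s["force"],np.round(s["qpos"],1))
w=viewer.grab_frame("wrist");t=viewer.grab_frame("top");c=viewer.grab_frame("scene")
for p in (w,t,c):
  for d in viewer.boxes_of("bone_a",p): print(round(d["score"],2),np.round(d["location"]),end=';')
  print()
find(c,False,box=0,tub=0); find(w,True,box=0)
H=hsv(t); yy,xx=np.mgrid[:384,:512]
rect(t,(xx>142)&(xx<226)&(yy>132)&(yy<230)&(H[...,2]>140)&(H[...,1]<70),20,"tray pale",8,6)
E
```

```text
t 28.03 [ 442.  -220.7  178.6] [179.3 -30.6   4.9] w 15.8
[ 0.61024123 -0.13809537 -2.68643683] [-41.5   4.5 123.1  38.1  35.8  15.7]
0.62 [299. 239.];0.45 [203. 238.];

0.59 [267. 187.];
box [(0.78, array([266., 230.]), array([ 451.8, -231.2]))]
tub [(0.63, array([285., 209.]), array([ 589.1, -207.4]))]
box []
tray pale c 481.5 -71.0 sides 160.7 5.3 ang 1.5
```

step_arm(plan=[-0.29,0,0.49,0,-0.09,0,-0.24,0,0.52,0,-0.09,0,-0.18,0,0.54,0,-0.09,0,-0.13,0,0.55,0,-0.09,0,-0.07,0,0.56,0,-0.09,0])

```text
time_s: 28.9
ee_pos: [443.2, -221.0, 151.6]
ee_rot: [179.3, -5.0, 4.6]
force: [0.2, 0.1, -2.6]
gripper_width: 15.6
gripper_force: 50.0
```

step_arm(plan=[0.2,0,0.6,0,-0.08,0,0,0,0,0,-0.06,0,0,0,0,0,-0.06,0,0,0,0,0,-0.06,0,0,0,0,0,0,0])

```text
time_s: 29.32
ee_pos: [447.9, -220.5, 144.6]
ee_rot: [179.4, 9.7, 4.6]
force: [0.7, -0.7, -3.1]
gripper_width: 15.5
gripper_force: 50.0
```

step_arm(plan=[0,0,0,0,-0.06,0,0,0,0,0,-0.06,0,0,0,0,0,-0.06,0,0,0,0,0,-0.06,0,0,0,0,0,-0.06,0])

```text
time_s: 29.73
ee_pos: [445.7, -220.6, 145.3]
ee_rot: [179.4, 26.9, 4.3]
force: [0.1, 0.6, -3.2]
gripper_width: 15.5
gripper_force: 50.0
```

step_arm(plan=[0,0,0,0,-0.06,0,0,0,0,0,-0.06,0,0,0,0,0,-0.06,0,0,0,0,0,-0.06,0,0,0,0,0,-0.06,0])

```text
time_s: 30.15
ee_pos: [445.8, -220.7, 145.0]
ee_rot: [179.2, 44.0, 4.1]
force: [-0.2, 0.0, -2.5]
gripper_width: 15.4
gripper_force: 50.0
```

step_arm(plan=[0,0,0,0,-0.06,0,0,0,0,0,-0.06,0,0,0,0,0,-0.06,0,0,0,0,0,-0.06,0,0,0,0,0,0,0])

```text
time_s: 30.57
ee_pos: [445.7, -220.4, 142.5]
ee_rot: [179.2, 57.9, 4.0]
force: [-0.5, 0.3, -2.4]
gripper_width: 15.9
gripper_force: 50.0
```

```bash
python3 - <<'E'
from h import *
st(); s=sensors.state();print(s["force"],np.round(s["qpos"],1))
E
```

```text
t 30.57 [ 445.7 -220.4  142.5] [179.2  57.9   4. ] w 15.9
[-0.53461992  0.34520339 -2.44685808] [-16.3  44.   79.8 -19.1 111.2  71.7]
```

step_arm(plan=[0,0,0,0,-0.06,0,0,0,0,0,-0.06,0,0,0,0,0,-0.06,0,0,0,0,0,0,0,0,0,0,0,0,0])

```text
time_s: 30.98
ee_pos: [445.2, -220.7, 144.6]
ee_rot: [178.6, 68.0, 3.3]
force: [0.2, -0.3, -1.9]
gripper_width: 16.3
gripper_force: 50.0
```

step_arm(plan=[0,0,0,0,0,0,0,0,0,0,0,0,0,0,0,0,0,0,0,0,0,0,0,0,0,0,0,0,0,0])

```text
time_s: 31.4
ee_pos: [445.3, -220.7, 145.7]
ee_rot: [178.4, 68.1, 3.2]
force: [-0.3, 0.1, -2.3]
gripper_width: 15.5
gripper_force: 50.0
```

```bash
python3 - <<'E'
from h import *
st(); s=sensors.state();print(s["force"],np.round(s["qpos"],1))
w=viewer.grab_frame("wrist");c=viewer.grab_frame("scene")
for p in (w,c):
  for d in viewer.boxes_of("bone_a",p): print(round(d["score"],2),np.round(d["location"]),end=';')
  print()
M=[int(((p["img"].min(2)>150)&(np.ptp(p["img"],axis=2)<60)).sum()) for p in (w,c)]; print(M)
im=np.hstack([w["img"],c["img"][100:,130:420].repeat(1,0)[:284] if 0 else cv2.resize(c["img"][120:290,150:380],(512,384))])
cv2.imwrite("pics/x9.png",cv2.resize(im[:,:,::-1],(800,300)))
E
```

```text
t 31.4 [ 445.3 -220.7  145.7] [178.4  68.1   3.2] w 15.5
[-0.28178868  0.10018784 -2.30328695] [-15.6  48.7  77.2 -21.8 119.   71.7]
0.21 [295.  83.];
0.42 [317. 226.];
[21009, 39674]
```

step_arm(plan=[0,0,0,0,0.1,0,0,0,0,0,0.1,0,0,0,0,0,0.1,0,0,0,0,0,0.1,0,0,0,0,0,0.1,0])

```text
time_s: 32.02
ee_pos: [445.6, -220.6, 145.5]
ee_rot: [179.2, 39.3, 4.2]
force: [-0.8, -0.0, -1.6]
gripper_width: 15.5
gripper_force: 50.0
```

step_arm(plan=[0,0,0,0,0.1,0,0,0,0,0,0.1,0,0,0,0,0,0.1,0,0,0,0,0,0.1,0,0,0,0,0,0.1,0])

```text
time_s: 32.43
ee_pos: [444.9, -220.5, 145.9]
ee_rot: [179.4, 10.7, 4.5]
force: [-0.2, 0.5, -2.0]
gripper_width: 15.5
gripper_force: 50.0
```

step_arm(plan=[0,0,0,0,0.1,0,0,0,0,0,0.085,0,0,0,-2,0,0,0,0,0,-2,0,0,0,0,0,0,0,0,0])

```text
time_s: 32.85
ee_pos: [446.1, -221.0, 188.7]
ee_rot: [179.2, 0.0, 4.6]
force: [0.9, 0.0, -1.0]
gripper_width: 15.9
gripper_force: 50.0
```

step_arm(plan=[0,-3,0,0,0,0,0,-3,0,0,0,0,0,-3,0,0,0,0,0,-3,0,0,0,0,0,-3,0,0,0,0])

```text
time_s: 33.27
ee_pos: [432.0, -69.3, 182.7]
ee_rot: [179.4, 0.5, 4.6]
force: [-0.7, -0.0, -1.3]
gripper_width: 15.6
gripper_force: 50.0
```

step_arm(plan=[0,0,0,0,0,0,0,0,0,0,0,0])

```text
time_s: 33.43
ee_pos: [432.4, -69.6, 182.9]
ee_rot: [179.4, 0.4, 4.8]
force: [1.0, -0.4, -1.6]
gripper_width: 15.8
gripper_force: 50.0
```

```bash
python3 - <<'E'
from h import *
st(); s=sensors.state();print(s["force"],np.round(s["qpos"],1))
w=viewer.grab_frame("wrist");c=viewer.grab_frame("scene");t=viewer.grab_frame("top")
for p in (w,c,t):
  for d in viewer.boxes_of("bone_a",p): print(round(d["score"],2),np.round(d["location"]),end=';')
  print()
find(w,True,box=0,lid_grip=78,tub=0)
im=np.vstack([cv2.resize(w["img"],(800,600))[:420], np.hstack([cv2.resize(t["img"][120:245,130:340],(302,180)),cv2.resize(c["img"][150:260,150:454],(498,180))])])
cv2.imwrite("pics/x10.png",im[:,:,::-1])
E
```

```text
t 33.43 [432.4 -69.6 182.9] [179.4   0.4   4.8] w 15.8
[ 1.03248195 -0.4197962  -1.58171992] [-10.1   8.3 110.3  -0.8  61.7  75.4]
0.76 [367. 143.];0.72 [414. 146.];0.39 [485. 238.];

0.57 [242. 217.];0.43 [269. 201.];
box [(0.59, array([383., 177.]), array([ 443. , -230.7]))]
lid_grip [(0.57, array([475., 194.]), array([ 452.9, -322.1]))]
tub [(0.58, array([373.,  53.]), array([ 592.4, -196.9]))]
```

View pics/x10.png

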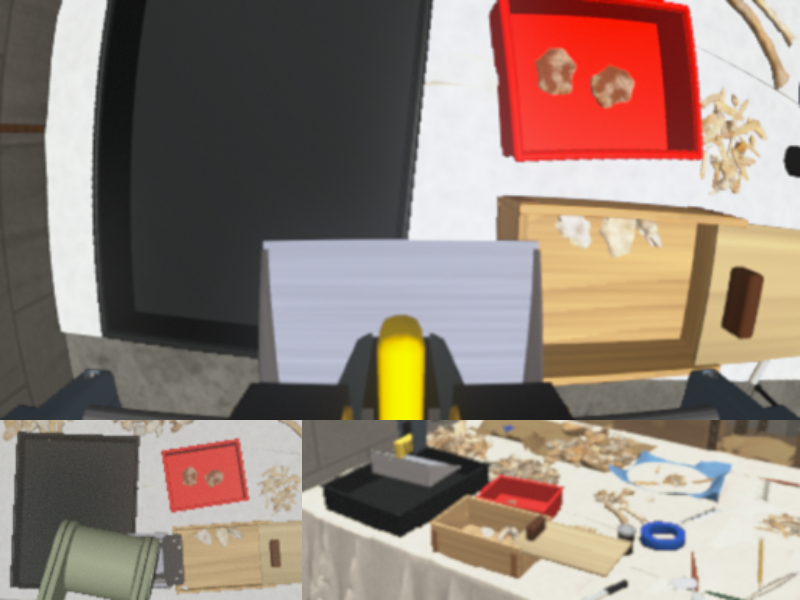

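step_arm(plan=[0,0,0,0.01,0,0.084,1.25,-2.7,0,0,0,0,1.25,-2.7,0,0,0,0,1.25,-2.7,0,0,0,0,1.25,-2.7,0,0,0,0])

```text
time_s: 34.3
ee_pos: [484.2, 37.8, 183.5]
ee_rot: [180.0, 0.3, -0.3]
force: [0.4, -0.1, -2.0]
gripper_width: 15.6
gripper_force: 50.0
```

step_arm(plan=[0,0,0,0,0,0,0,0,3,0,0,0,0,0,3,0,0,0,0,0,3,0,0,0,0,0,1,0,0,0])

```text
time_s: 34.72
ee_pos: [480.2, 36.3, 79.8]
ee_rot: [179.9, 0.7, -0.2]
force: [-0.4, 0.9, -1.3]
gripper_width: 15.8
gripper_force: 50.0
```

step_arm(plan=[0,0,0.5,0,0,0,0,0,0.4,0,0,0,0,0,0.3,0,0,0,0,0,0.2,0,0,0,0,0,0,0,0,0])

```text
time_s: 35.13
ee_pos: [483.6, 37.0, 70.0]
ee_rot: [180.0, 0.2, -0.2]
force: [-0.5, 0.5, -3.1]
gripper_width: 15.3
gripper_force: 50.0
```

step_arm(plan=[0,0,0.15,0,0,0,0,0,0.1,0,0,0,0,0,0,0,0,0])

```text
time_s: 35.38
ee_pos: [483.3, 37.1, 67.2]
ee_rot: [180.0, 0.2, -0.2]
force: [0.1, -0.6, -0.3]
gripper_width: 15.9
gripper_force: 50.0
```

step_arm(plan=[0,0,0.05,0,0,0,0,0,0,0,0,0])

```text
time_s: 35.55
ee_pos: [483.3, 37.1, 67.1]
ee_rot: [180.0, 0.2, -0.2]
force: [-1.3, -0.1, 3.4]
gripper_width: 15.9
gripper_force: 50.0
```

step_arm(plan=[0,0,0,0,0,0,0,0,0,0,0,0,0,0,-2,0,0,0,0,0,-4,0,0,0,0,0,-4,0,0,0], hand=4.6, newtons=15)

```text
time_s: 35.97
ee_pos: [482.5, 37.1, 166.5]
ee_rot: [180.0, 0.5, -0.2]
force: [1.5, -0.6, -0.8]
gripper_width: 44.2
gripper_force: 0.0
```

step_arm(plan=[0,0,-4,0,0,0,0,0,0,0,0,-0.087,-0.64,3.94,0,0,0,0,-0.64,3.94,0,0,0,0,-0.64,3.94,0,0,0,0])

```text
time_s: 36.38
ee_pos: [474.5, -83.0, 206.9]
ee_rot: [180.0, 0.2, 4.9]
force: [0.9, 0.2, 0.1]
gripper_width: 46.1
gripper_force: 0.0
```

step_arm(plan=[-0.64,3.94,0,0,0,0,-0.64,3.94,0,0,0,0,-0.64,3.94,0,0,0,0,-0.64,3.94,0,0,0,0,-0.64,3.94,0,0,0,0])

```text
time_s: 36.8
ee_pos: [458.7, -283.2, 206.8]
ee_rot: [180.0, 0.2, 4.8]
force: [0.7, 0.5, 0.1]
gripper_width: 46.0
gripper_force: 0.0
```

step_arm(plan=[-0.64,3.94,0,0,0,0,0,0,0,0,0,0,0,0,0,0,0,0])

```text
time_s: 37.05
ee_pos: [455.6, -322.7, 206.2]
ee_rot: [-180.0, 0.3, 4.6]
force: [-0.3, 0.2, 0.7]
gripper_width: 45.9
gripper_force: 0.0
```

```bash
python3 - <<'E'
from h import *
st(); print(sensors.state()["force"])
w=viewer.grab_frame("wrist");c=viewer.grab_frame("scene");t=viewer.grab_frame("top")
find(w,True,lid_grip=78); find(c,False,scoop=13,scoop_grip=71,lid_grip=78);find(t,False,scoop=13,scoop_grip=71)
E
```

```text
t 37.05 [ 455.6 -322.7  206.2] [-180.     0.3    4.6] w 45.9
[-0.31046562  0.22305372  0.66668947]
lid_grip [(0.89, array([257., 187.]), array([ 455.6, -323.7])), (0.55, array([173.,  54.]), array([ 583.5, -231.9]))]
scoop [(0.84, array([207., 200.]), array([477.8,  35.7]))]
scoop_grip [(0.71, array([209., 181.]), array([504.1,  44. ]))]
lid_grip [(0.68, array([293., 212.]), array([ 469.7, -314.5])), (0.47, array([370., 227.]), array([ 516.9, -523.5]))]
scoop [(0.75, array([183., 200.]), array([476.5,  39.8]))]
scoop_grip [(0.56, array([181., 196.]), array([484.3,  35.6]))]
```

step_arm(plan=[0,0,4,0,0,0,0,0,4,0,0,0,0,0,2.5,0,0,0,0,0,1.3,0,0,0,0,0,0.5,0,0,0])

```text
time_s: 37.92
ee_pos: [454.2, -319.7, 81.2]
ee_rot: [-179.8, 0.5, 4.8]
force: [0.2, 0.3, -0.3]
gripper_width: 45.9
gripper_force: 0.0
```

step_arm(plan=[0,0,0,0,0,0,0,0,0,0,0,0,0,0,0,0,0,0,0,0,0,0,0,0,0,0,0,0,0,0], hand=0.8, newtons=20)

```text
time_s: 38.33
ee_pos: [456.1, -321.5, 84.9]
ee_rot: [179.9, 0.2, 4.8]
force: [2.1, 0.6, 3.0]
gripper_width: 15.8
gripper_force: 20.1
```

step_arm(plan=[0,0,0,0,0,0,0,-0.8,0,0,0,0,0,-1.5,0,0,0,0,0,-1.5,0,0,0,0,0,-1.5,0,0,0,0])

```text
time_s: 38.75
ee_pos: [451.3, -268.3, 84.9]
ee_rot: [179.9, 0.2, 4.8]
force: [-0.5, -1.8, 6.0]
gripper_width: 16.1
gripper_force: 20.0
```

step_arm(plan=[0,-1.5,0,0,0,0,0,-1.5,0,0,0,0,0,-1.5,0,0,0,0,0,-1.5,0,0,0,0,0,-1.5,0,0,0,0])

```text
time_s: 39.17
ee_pos: [444.5, -193.1, 84.8]
ee_rot: [179.9, 0.2, 4.9]
force: [-2.2, -1.8, 7.6]
gripper_width: 15.5
gripper_force: 20.0
```

step_arm(plan=[0,-0.7,0,0,0,0,0,-0.6,0,0,0,0,0,-0.4,0,0,0,0,0,0,0,0,0,0,0,0,0,0,0,0])

```text
time_s: 39.58
ee_pos: [443.0, -175.7, 84.8]
ee_rot: [180.0, 0.3, 4.9]
force: [-1.5, 0.3, 9.2]
gripper_width: 15.9
gripper_force: 20.0
```

Keep nudging until the stop is felt.

step_arm(plan=[0,-0.2,0,0,0,0,0,0,0,0,0,0])

```text
time_s: 39.75
ee_pos: [442.8, -174.1, 84.8]
ee_rot: [180.0, 0.3, 4.9]
force: [-3.2, -0.3, 9.2]
gripper_width: 15.9
gripper_force: 20.0
```

step_arm(plan=[0,-0.2,0,0,0,0,0,0,0,0,0,0])

```text
time_s: 39.92
ee_pos: [442.7, -172.4, 84.8]
ee_rot: [179.9, 0.3, 4.9]
force: [-2.2, -0.6, 8.5]
gripper_width: 16.1
gripper_force: 20.0
```

step_arm(plan=[0,-0.2,0,0,0,0,0,0,0,0,0,0])

```text
time_s: 40.08
ee_pos: [442.7, -172.2, 84.8]
ee_rot: [179.7, 0.2, 5.0]
force: [-4.3, -8.7, 7.0]
gripper_width: 16.3
gripper_force: 20.0
```

step_arm(plan=[0,-0.2,0,0,0,0,0,0,0,0,0,0])

```text
time_s: 40.25
ee_pos: [442.7, -172.1, 84.8]
ee_rot: [179.5, 0.2, 5.0]
force: [-4.3, -15.9, 4.7]
gripper_width: 16.0
gripper_force: 20.0
```

step_arm(plan=[0,0.3,0,0,0,0,0,0,0,0,0,0])

```text
time_s: 40.42
ee_pos: [442.7, -172.3, 84.8]
ee_rot: [179.9, 0.3, 4.9]
force: [-2.3, -3.3, 8.1]
gripper_width: 16.2
gripper_force: 20.0
```

step_arm(plan=[0,0,0,0,0,0,0,0,0,0,0,0,0,0,0,0,0,0], hand=3.6)

```text
time_s: 40.67
ee_pos: [442.5, -171.0, 83.6]
ee_rot: [-180.0, 0.3, 4.8]
force: [0.3, -0.4, 0.1]
gripper_width: 33.2
gripper_force: 0.0
```

step_arm(plan=[0,0,-2,0,0,0,0,0,-4,0,0,0,0,0,-4,0,0,0,0,0,-3,0,0,0,0,0,0,0,0,0])

```text
time_s: 41.08
ee_pos: [446.9, -172.5, 219.8]
ee_rot: [179.7, -0.4, 4.8]
force: [1.5, -0.7, 0.3]
gripper_width: 36.4
gripper_force: 0.0
```

```bash
python3 - <<'E'
from h import *
st()
w=viewer.grab_frame("wrist");c=viewer.grab_frame("scene");t=viewer.grab_frame("top")
find(w,True,lid_grip=78,box=0,sherd_a=10,bone_a=13,scoop=13,tub=0); find(c,False,scoop=13,bone_a=13,tape_roll=0,canister=0)
H=hsv(w); yy,xx=np.mgrid[:384,:512]
m=((H[...,0]<15)|(H[...,0]>170))&(H[...,2]<120)&(H[...,1]>60)&(yy<235)&(xx>200)&(xx<320)
n,l,s,ce=cv2.connectedComponentsWithStats(m.astype(np.uint8))
for i in range(1,n):
    if s[i,4]>60: print(s[i],np.round(ce[i]),np.round(at(w,ce[i],85,True)[:2],1))
E
```

```text
t 41.08 [ 446.9 -172.5  219.8] [179.7  -0.4   4.8] w 36.4
lid_grip [(0.97, array([257., 192.]), array([ 438.8, -174.8]))]
box [(0.72, array([299., 177.]), array([ 441.3, -230.8]))]
sherd_a [(0.87, array([298.,  61.]), array([ 590. , -212.9])), (0.75, array([259.,  55.]), array([ 591.9, -164.5]))]
bone_a [(0.72, array([282.,  62.]), array([ 585.1, -193.8])), (0.34, array([104., 103.]), array([525.3,  34.7]))]
scoop [(0.56, array([101., 135.]), array([481.9,  38.6]))]
tub [(0.61, array([283.,  58.]), array([ 593.1, -195.4]))]
scoop [(0.62, array([205., 199.]), array([477.6,  44. ]))]
bone_a []
tape_roll [(0.81, array([369., 228.]), array([ 634.5, -477. ])), (0.39, array([206., 200.]), array([494.2,  56.2]))]
canister [(0.75, array([345., 233.]), array([ 567.6, -431.6]))]
[225   9  95  13 617] [271.  14.] [ 622.8 -173.5]
[248 168  14  49 626] [255. 192.] [ 441.4 -172.4]
```

```bash
python3 -c "
from workcell import env; print(env.job_done())"
```

```text
the job is handed in; nothing more can be done
None
```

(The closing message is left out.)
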